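# Clip the relay back onto the compressor's control rail

### The job

Take the blue relay out of the red parts tray and fit it in the free gap on the steel rail of the white control plate: hook its rigid lip under the rail's far edge, then tilt it down gently, without forcing it, until its orange foot clip snaps under the near edge. Then slide it along the rail until it is up against the contactor (the device with the blue button) and let go; leave everything else where it is.

Things in the scene. Friction and masses are not known exactly. Their poses are not given: they have to be found in the camera images.
- relay: Blue relay on its black rail socket. Origin: middle of the seat, the flat face (x -18.6 to 18, z 0 mm) that rests on the rail's top. x to the hook side, z up, y along the rail once fitted. Socket x -45 to 45, y -18 to 18, z 3 to 26. In the tray it stands level, origin 14 mm above the bench, its x within 0.75 rad of the plate's x. About 0.17 kg. When fitted its axes point as the plate's.
- relay_grip (a point): Middle of the blue block, to be gripped across the relay's x: at x 0, y 0, z 48 mm of the relay. The block is 45 mm wide (x -22.5 to 22.5), y -17 to 17, z 26 to 62 mm; below z 26 the socket's shoulders stick out.
- lip (a point): Tip of the relay's rigid lip: x 14, y 0, z -6.4 mm of the relay. The leg (x 18 to 26, down to z -11) carries the lip, x 14 to 18, z -8.4 to -4.4: the mouth between seat and lip is 4.4 mm high, 4 mm deep. Tilted hook side down by about 0.45 rad (0.35 to 0.55), the lip goes under the flange while the foot clears the rail; then the leg's inner face meets the rail's edge.
- clip_tip (a point): Tip of the sprung orange foot clip: x -14.6, z -3.4 to -5.6 mm of the relay, with a ramp below it down and out to x -18.8, z -10.5. Beyond x -24 the socket's foot reaches down to z -11.
- foot_clip (a joint): The relay's sprung foot clip: 0 when fully out (free, or snapped under the rail), grows to 0.006 m as it is pushed back to the relay's -x. The spring gives 0.9 N at 0 and 0.45 N more per mm; it yields 2 to 3 mm to pass the rail's near edge, which takes roughly 3 to 6 N at the foot, and springs out again beyond it.
- panel: White control plate, lying fixed, 216 x 296 x 12 mm. Origin: centre of its underside; z up; y along the rail; x across it, to the far side, where the lip hooks. Contactor x -40 to 40, top z 108 mm; power supply beyond the end clamp, top z 99; wiring ducts at x -100 to -76 and 76 to 100, tops z 50. Relay and plate (with rail and devices) must not bear on each other with more than 25 N.
- rail_edge (a point): Nominal far top edge of the rail in the gap: x 17.5, y -10, z 42 mm of the plate. Steel top-hat rail along y, 35 mm wide, flanges 2.5 mm thick overhanging 5.3 mm, plate 27 mm below its top. Bolted through slots on packing, level and square, but up to 6 mm to either side in x and 2.5 mm up or down of nominal, with all its devices; the poses do not show it: find the edge by touch.
- contactor_side (a point): Point on the flat side of the contactor (white, grey front, blue button) facing the gap: x 0, y 30, z 59 mm of the plate. The free gap runs along the rail from y -50 (grey end clamp) to y 30. Against the contactor the relay's origin is at y 12 mm of the plate, and at x 0, z 42 give or take the rail's offset. The fitted relay has 1.5 mm of play across the rail.
- spare_relay: A second relay of the same shape with a yellow block, standing in the tray beside the blue one, 76 mm from centre to centre. Leave it.
- tray: Red open parts tray, fixed, 165 x 165 x 22 mm, wall and floor 3 mm. Origin: centre of its underside.
- end_clamp: Loose grey end clamp lying flat in the tray beyond the relays, 48 x 30 x 9 mm. Leave it.
- touch_up_tin: Small blue paint tin, 74 mm in diameter, 79 mm high. Leave it.
- mixing_cup: White mixing cup, 84 mm in diameter, 105 mm high. Leave it.
- masking_tape: Yellow roll of tape lying flat, 110 mm in diameter, 25 mm high. Leave it.
- screwdriver: Red-handled screwdriver lying beyond the plate, 190 mm long. Leave it.
- hardener: Aluminium bottle with a red cap, 60 mm in diameter, 130 mm high. Leave it.
Things that resemble listed ones, but are neither listed nor needed, are in the scene too. Leave any pink or purple look-alike of the relay alone.

How it is judged:
By the outcome, as a careful person would: the job done as asked, in the order asked, and still so for the second after the job is handed in, with the robot touching nothing.
It also fails if it takes over 72 s, if anything falls off the work surface, if the arm or the gripper's body presses on something with over 40 N, if the wrist force passes 120 N, or if a joint passes its speed limit or range.

### The arm

A 6-joint arm with a two-finger parallel gripper is mounted at the origin on the work surface. World frame = base frame: x ahead of the robot, y to its left, z up, the work surface at z = 0. Lengths are in m, angles in degrees, forces in N, time in s.
With the tool pointing down it reaches from about 0.35 to 0.875 m from the base axis. Payload 4.2 kg.
Tool frame: the origin (TCP) lies on the centre line of the jaws, within the pads' length; the fingertips stand 19 mm ahead of it and the grasp point (between the pads) is the TCP; z points along the fingers, y is the line along which they close (so a half turn about z gives the same grasp; the last joint's range is limited). The gripper opens to 87 mm and grips with 3 to 60 N. Pads are 19 mm wide; open, the fingers measure 117 mm over their backs; the gripper's body (75 mm by 190 mm) begins 51 mm behind the grasp point.
Start: joints at [-49.068, 22.042, 0.453, 0, -68.411, -14.817], TCP at [0.275, -0.561, 0.242] pointing down, gripper open.
Joint ranges: [-179.83, 179.83], [-69.29, 118.12], [-61.27, 80.66], [-181.25, 117.63], [-171.15, -9.14], [-177.46, 177.46]. Speed limits (degrees/s): [159.86, 159.86, 180, 180, 180, 180].

### API

Orientations are given as a 3x3 rotation matrix whose columns are the frame's x, y, z axes.
In Python, from station import sense, capture, finish_job, search_frame, masks_of gives the robot as it stands.
- The arm moves only by the tool drive_tool, never from a script. Its argument "rows" is a list of rows, each a list of 7 numbers: the opening in per cent of the stroke, from 0 (shut) to 100 (fully open), then the shift along the world's x, y, z in mm, then the turn, a rotation vector about the world's x, y, z in rad. In form: [[fingers, dx, dy, dz, wx, wy, wz], ...]. A call has 1 to 5 rows; each row shifts and turns the commanded pose from where the row before left it; what a row does not reach is not made up. A row lasts 1/12 s, in which the tool goes at most 41.7 mm and 7.16 degrees, less where a joint would pass 70% of its speed; a pose out of reach is approached as far as the arm can. A call is refused whole if a number of a shift passes 41.7 or a number of a turn 0.125, either way. A call with a gripper value outside its range is refused whole. The fingers move at their own pace and stop on an object; the grip force is fixed at half the most. Time passes only in rows, so rows that do not move let the fingers close. It gives the time, the measured TCP pose, the force, the opening and the grip force at its end, in the units of the state.
- sense(): the state, without advancing time (a new reading comes with each control period).
- capture(name): name is "side" or "top" or "wrist"; returns a dict with "frame" (420x560x3 uint8, red, green, blue), "z_map" (420x560 float32, m along the optical axis (not along the pixel's ray), 0 where there is no reading), "fx", "fy", "cx", "cy" (pixels), "R" (3x3) and "t" (3): a world point X has camera coordinates R X + t; the wrist camera has in their place "T_tool_cam" (4x4, takes a point from camera to tool coordinates, whose origin is the TCP and whose axes are the flange's). Camera axes: x right, y down, z forward; pixel columns grow to the right and rows downward; lengths in m; the calibration is good to about 2 mm. The wrist camera is an equidistant fisheye: a pixel r from the principal point sees the ray r / f radians off the axis. A picture is of the moment at which its call begins: read the wrist's pose just before it.
- finish_job(): hands the job in; it is judged then, once.
Trained networks look in a picture, given as the dict that the camera call returned (one of the last four; its "shot" number tells which), for a name from the list of things; names that differ only in an ending like _2 or _b are one class to them, and where a whole thing is asked for, a point or a joint stands for the part that bears it (a point fixed in the world has none). Each returns a list of dicts, best first, with "p" (0 to 1); they miss things now and then, are a little off and sometimes report something else, mostly with a low value. They report only what shows in the picture. A call takes as long as a camera call. They do not tell look-alikes from the thing itself.
- search_frame(label, picture): "xy" ([column, row] in pixels, amid what is visible of it).
- masks_of(label, picture): "region" (420x560 bool, what is visible of it) and "xy" ([column, row] in pixels, amid what is visible of it).
The state is a dict: "time_s": time; "joints": joint angles; "joint_velocities": joint speeds; "effort": joint torques, N m; "tcp_pos": TCP position; "ee_rot": TCP orientation; "wrist_force": force on the tool from outside, world axes, zero at the start; "moment": the same for the moment, N m; "gripper_width": opening from 0.0 (shut) to 1.0 (fully open); "gripper_force": force on a finger pad.
Only numpy, scipy, OpenCV 4.12 (cv2) and the standard library are available. Lean on these libraries where they do the work, as an engineer would, in place of code of your own. Each camera call takes 0.05 s, during which the arm holds its last target. There are 200 camera calls.

## Working session

There is one attempt and no reset: what is moved stays moved. The work goes in short steps, Python scripts to look and compute and a tool call to move; the robot and the scene stay as the last step left them, time stands still between calls to the robot, and variables do not carry over. Pictures are saved under pics/ and viewed, at most 10 in all, crops included, and the job is handed in when it is done.

Besides the shell and the picture viewer there is one more tool, called after "Emit:" as name([rows], argument=value, ...), one row to a line, values as JSON. drive_tool: Moves the arm, as the interface text tells. Its arguments: {"type":"object","properties":{"rows":{"type":"array"}},"required":["rows"]}

```bash
mkdir -p pics; ls
cat > h.py <<'E'
import numpy as np, cv2
from station import sense, capture, finish_job, search_frame, masks_of
def save(n,im,s=1): cv2.imwrite(f'pics/{n}.png',cv2.resize(im[:,:,::-1],None,fx=s,fy=s,interpolation=cv2.INTER_CUBIC))
def cloud(d):
    h,w=d['z_map'].shape; u,v=np.meshgrid(np.arange(w),np.arange(h)); z=d['z_map']
    P=np.stack([(u-d['cx'])/d['fx']*z,(v-d['cy'])/d['fy']*z,z],-1)
    W=(P-np.array(d['t']))@np.array(d['R'])
    W[z<=0]=np.nan
    return W
E
python3 - <<'E'
from h import *
a=capture('top');b=capture('side')
np.savez('shots.npz',top=cloud(a),side=cloud(b),ti=a['frame'],si=b['frame'])
save('both',np.hstack([a['frame'],b['frame']]),800/1120)
W=cloud(a)
for l in ['relay','spare_relay','panel','tray','contactor_side']:
    try:
        for r in masks_of(l,a)[:4]: print(l,r['p'],r['xy'],np.nanmedian(W[r['region']],0).round(3))
    except Exception as e: print(l,e)
s=sense();print(s['time_s'],s['tcp_pos'],s['ee_rot'],s['gripper_width'])
E
```

```text
pics
relay 0.85 [315.5, 167.5] [ 0.636 -0.105  0.04 ]
relay 0.81 [398.9, 282.9] [ 0.327 -0.311  0.047]
relay 0.73 [396.9, 219.3] [ 0.494 -0.324  0.043]
relay 0.71 [457.6, 230.9] [ 0.452 -0.475  0.04 ]
spare_relay 0.57 [372.2, 227.2] [ 0.477 -0.251  0.045]
spare_relay 0.35 [398.4, 220.1] [ 0.494 -0.323  0.043]
spare_relay 0.29 [128.5, 248.4] [0.436 0.398 0.076]
panel 0.71 [227.4, 195.4] [0.564 0.145 0.036]
panel 0.32 [371.2, 128.8] [ 0.727 -0.256  0.088]
tray 0.57 [381.0, 213.2] [ 0.519 -0.285  0.004]
contactor_side 0.65 [225.6, 196.4] [0.564 0.145 0.04 ]
0.35 [ 0.27506808 -0.56107302  0.2412933 ] [[-8.97912604e-01 -4.40173687e-01 -2.85865246e-04]
 [-4.40173773e-01  8.97912511e-01  4.14209950e-04]
 [ 7.43576601e-05  4.97754718e-04 -9.99999873e-01]] 1.0024472828394928
```

Run:
```python
from h import *
d=np.load('shots.npz'); save('top',d['ti'],1.4)
```

```text
(no output)
```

View pics/top.png

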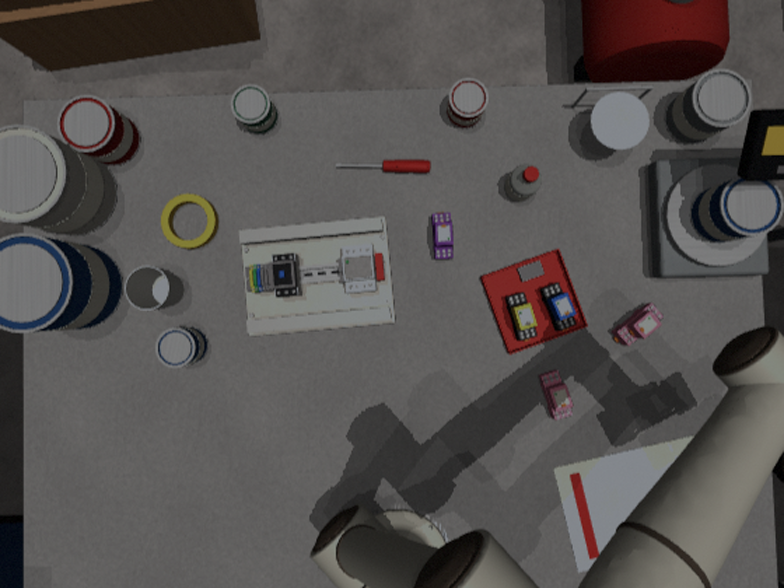

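Run:
```python
from h import *
d=np.load('shots.npz'); t=d['ti']
a=cv2.resize(t[150:245,165:290],(500,380),interpolation=cv2.INTER_CUBIC)
b=cv2.resize(t[170:260,340:425],(300,318),interpolation=cv2.INTER_CUBIC)
c=np.zeros((380,800,3),np.uint8);c[:,:500]=a;c[:318,500:]=b
save('crop',np.clip(c*1.5,0,255).astype(np.uint8)); save('side',d['si'],1.4)
```

```text
(no output)
```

View pics/crop.png

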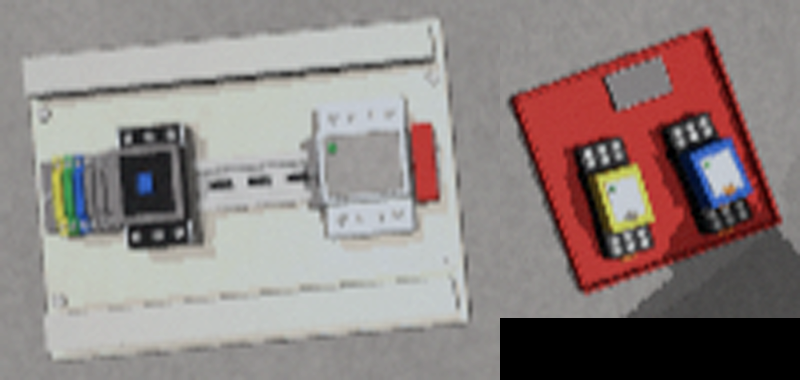

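View pics/side.png

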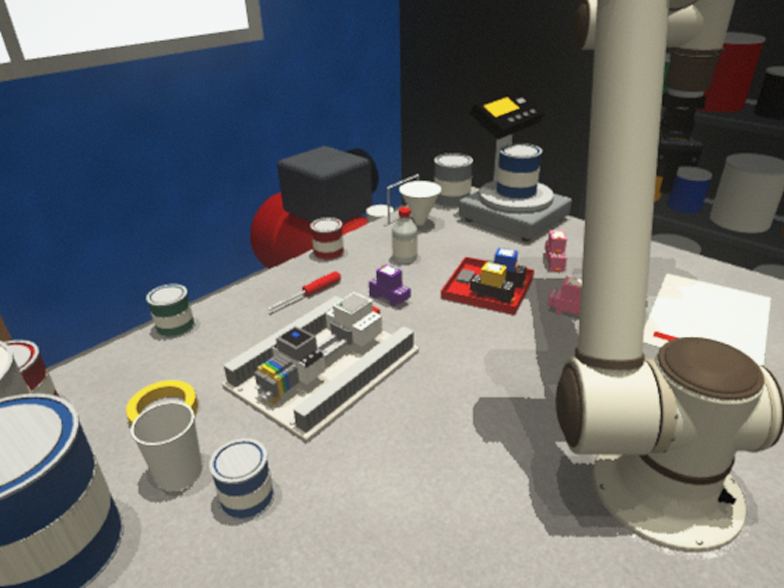

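Run:
```python
from h import *
d=np.load('shots.npz'); W=d['top'];t=d['ti'].astype(int)
def rect(m,n):
    P=W[m][:,:2]; P=P[~np.isnan(P[:,0])]
    (c,s,a)=cv2.minAreaRect((P*1000).astype(np.float32)); print(n,len(P),np.round(c,1),np.round(s,1),round(a,1))
def box(x0,x1,y0,y1):
    return (W[...,0]>x0)&(W[...,0]<x1)&(W[...,1]>y0)&(W[...,1]<y1)
z=W[...,2]
B=box(.4,.6,-.42,-.28)
blue=B&(z>.066); rect(blue,'blue top');print(np.nanmedian(W[blue],0), np.nanmax(z[blue]))
yb=box(.4,.6,-.29,-.2)&(z>.066); rect(yb,'yellow')
rect(box(.35,.65,-.45,-.15)&(z>.012),'tray+')
R=box(.4,.75,-.05,.35)
rect(R&(z>.006)&(z<.12),'plate all'); rect(R&(z>.03),'ducts+')
rect(R&(z>.09),'high'); 
hi=R&(z>.09); n,l,s,c=cv2.connectedComponentsWithStats(hi.astype(np.uint8))
for i in range(1,n):
    if s[i,4]>20: rect(l==i,'hi'+str(i)); print(np.nanmedian(z[l==i]))
for z0,z1 in((.008,.016),(.038,.047),(.047,.056)):
    rect(R&(z>z0)&(z<z1),(z0,z1))
```

```text
blue top 1262 [ 461.4 -368.5] [156.9  54.2] 48.8
[ 0.4290145  -0.40222156  0.54592125] 0.5714317113918785
yellow 225 [ 475.9 -255.3] [45.1 34.2] 14.9
tray+ 5336 [ 463.3 -330.7] [272.9 227.2] 18.3
plate all 8092 [574.3 154.3] [395.8 337.7] 88.7
ducts+ 4165 [567.7 146.9] [201.7 280.2] 3.9
high 743 [572.6 125.5] [ 50.3 193.1] 4.0
hi1 395 [576.8  58.2] [46.  58.2] 3.5
0.09897326991568062
hi2 348 [567.5 198.9] [50.3 46. ] 4.0
0.10322198767943563
(0.008, 0.016) 3310 [586.4 172.5] [378.6 289.3] 85.0
(0.038, 0.047) 459 [567.7 147.8] [201.6 278.5] 3.9
(0.047, 0.056) 1713 [567.7 146.7] [201.7 279.8] 3.8
```

Run:
```python
from h import *
d=np.load('shots.npz'); W=d['top'];t=d['ti'].astype(int);z=W[...,2]
m=(W[...,0]>.4)&(W[...,0]<.6)&(W[...,1]>-.42)&(W[...,1]<-.29)&(z>.066)&(z<.085)
P=W[m]; print(len(P),np.median(P,0))
print(cv2.minAreaRect((P[:,:2]*1000).astype(np.float32)))
S=d['side'];t=d['si'].astype(int)
z=S[...,2]
m=(S[...,0]>.4)&(S[...,0]<.6)&(S[...,1]>-.42)&(S[...,1]<-.29)&(z>.070)&(z<.085)
P=S[m];print(len(P),np.median(P,0),cv2.minAreaRect((P[:,:2]*1000).astype(np.float32)))
m=(S[...,0]>.4)&(S[...,0]<.75)&(S[...,1]>-.05)&(S[...,1]<.35)&(z>.047)&(z<.053)
P=S[m];print(len(P),cv2.minAreaRect((P[:,:2]*1000).astype(np.float32)))
```

```text
229 [ 0.49324206 -0.32718533  0.0758044 ]
((493.4803161621094, -328.03857421875), (44.86615753173828, 35.56112289428711), 21.15505027770996)
96 [ 0.48838792 -0.32279401  0.07514287] ((489.6061706542969, -325.86505126953125), (45.52811813354492, 37.69352722167969), 13.432774543762207)
1598 ((566.3900146484375, 146.5983428955078), (206.4474639892578, 283.5185241699219), 3.6225790977478027)
```

Emit:
drive_tool([
  [100,18.2,19.4,-5,0,0,0.115],
  [100,18.2,19.4,-5,0,0,0.115],
  [100,18.2,19.4,-5,0,0,0.115],
  [100,18.2,19.4,-5,0,0,0.115],
  [100,18.2,19.4,-5,0,0,0.115],
])

```text
time_s: 0.77
tcp_pos: [0.3668, -0.4632, 0.2164]
ee_rot: [[-0.51, -0.86, 0.0], [-0.86, 0.51, -0.0], [-0.0, -0.0, -1.0]]
wrist_force: [0.3, -0.3, 0.1]
gripper_width: 1.001
gripper_force: 0.0
```

Emit:
drive_tool([
  [100,18.2,19.4,-5,0,0,0.115],
  [100,18.2,19.4,-5,0,0,0.115],
  [100,18.2,19.4,-5,0,0,0.115],
  [100,18.2,19.4,-5,0,0,0.115],
  [100,18.2,19.4,-5,0,0,0.115],
])

```text
time_s: 1.18
tcp_pos: [0.4579, -0.3661, 0.1914]
ee_rot: [[0.041, -0.999, 0.0], [-0.999, -0.041, -0.0], [0.0, -0.0, -1.0]]
wrist_force: [0.2, -0.0, -0.3]
gripper_width: 1.005
gripper_force: 0.0
```

Emit:
drive_tool([
  [100,18.2,19.4,-5,0,0,0.115],
  [100,18.2,19.4,-5,0,0,0.115],
  [100,0,0,0,0,0,0],
  [100,0,0,0,0,0,0],
])

```text
time_s: 1.52
tcp_pos: [0.4942, -0.3273, 0.1811]
ee_rot: [[0.263, -0.965, -0.001], [-0.965, -0.263, 0.0], [-0.001, 0.001, -1.0]]
wrist_force: [-0.3, -0.2, -1.2]
gripper_width: 0.998
gripper_force: 0.0
```

```bash
cat >> h.py <<'E'
def st():
    s=sense(); R=np.array(s['ee_rot']); y=R[:,1]
    print('t%.2f'%s['time_s'],'tcp',(np.array(s['tcp_pos'])*1000).round(2),'yaw %.2f'%np.degrees(np.arctan2(y[1],y[0])),'z',R[:,2].round(4),'F',np.round(s['wrist_force'],2),'M',np.round(s['moment'],3),'g',round(s['gripper_width'],3),round(s['gripper_force'],2),'j',np.round(s['joints'],1))
    return s
def wcloud(d,s):
    h,w=d['z_map'].shape; u,v=np.meshgrid(np.arange(w),np.arange(h)); z=d['z_map']
    a=(u-d['cx'])/d['fx'];b=(v-d['cy'])/d['fy'];r=np.hypot(a,b)+1e-9
    k=np.tan(r)/r*z
    P=np.stack([a*k,b*k,z],-1);T=np.array(d['T_tool_cam'])
    P=P@T[:3,:3].T+T[:3,3]
    W=P@np.array(s['ee_rot']).T+np.array(s['tcp_pos']); W[z<=0]=np.nan
    return W
E
python3 - <<'E'
from h import *
s=st(); d=capture('wrist'); W=wcloud(d,s); z=W[...,2]
for n,(x0,x1,y0,y1) in dict(blue=(.42,.57,-.42,-.285),yel=(.4,.56,-.285,-.19)).items():
    m=(W[...,0]>x0)&(W[...,0]<x1)&(W[...,1]>y0)&(W[...,1]<y1)&(z>.068)&(z<.083)
    P=W[m];print(n,len(P),np.median(P,0),cv2.minAreaRect((P[:,:2]*1000).astype(np.float32)))
save('w1',d['frame'],1.4)
E
```

```text
t1.52 tcp [ 494.17 -327.31  181.13] yaw -164.73 z [-9.e-04  3.e-04 -1.e+00] F [-0.28 -0.16 -1.24] M [ 0.02   0.123 -0.036] g 0.998 0.0 j [-17.9  21.7  -9.2   0.  -59.1  33.1]
blue 2327 [ 0.4946096  -0.33006579  0.07624837] ((494.2881164550781, -328.5623779296875), (45.089542388916016, 34.48905944824219), 21.27704620361328)
yel 869 [ 0.48043709 -0.26735568  0.07596337] ((480.42022705078125, -265.9477844238281), (44.499908447265625, 14.152077674865723), 14.983630180358887)
```

View pics/w1.png

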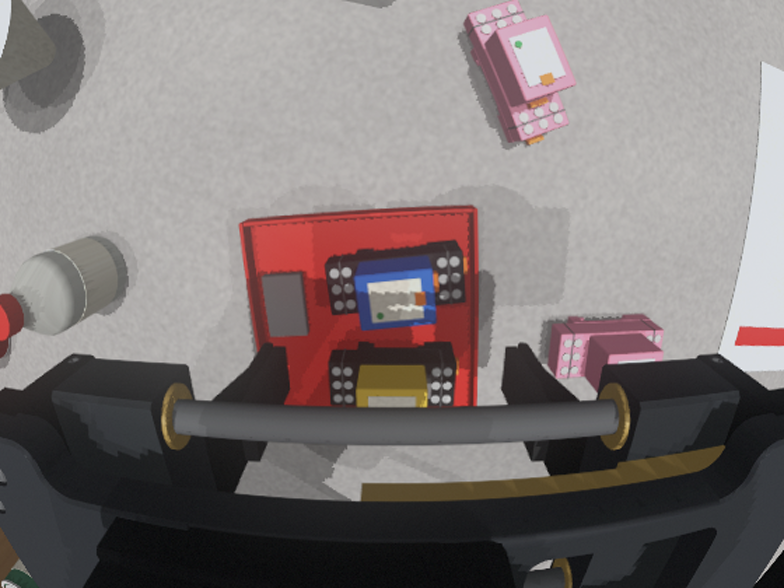

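The target is the blue-block relay at (397,295) in this picture. The yellow spare is at (392,380), and the pink look-alikes at (530,70) and (610,345) stay. Its orange clip is on the right, the near side, as described.

Emit:
drive_tool([
  [100,0,-1.2,-20,0,0,0.104],
  [100,0,0,-30,0,0,0],
  [100,0,0,-30,0,0,0],
  [100,0,0,-25,0,0,0],
  [100,0,0,-13.5,0,0,0],
])

```text
time_s: 1.98
tcp_pos: [0.491, -0.3299, 0.0602]
ee_rot: [[0.357, -0.934, -0.004], [-0.934, -0.357, 0.002], [-0.003, 0.003, -1.0]]
wrist_force: [0.1, 0.6, -1.0]
gripper_width: 0.999
gripper_force: 0.0
```

Emit:
drive_tool([
  [100,0,0,0,0,0,0],
  [60,0,0,0,0,0,0],
  [40,0,0,0,0,0,0],
  [40,0,0,0,0,0,0],
  [40,0,0,0,0,0,0],
])

```text
time_s: 2.4
tcp_pos: [0.4938, -0.33, 0.0643]
ee_rot: [[0.36, -0.933, 0.002], [-0.933, -0.36, -0.001], [0.001, -0.001, -1.0]]
wrist_force: [0.3, -0.5, 0.9]
gripper_width: 0.779
gripper_force: 0.0
```

Emit:
drive_tool([
  [40,0,0,0,0,0,0],
  [40,0,0,0,0,0,0],
  [40,0,0,0,0,0,0],
  [40,0,0,0,0,0,0],
  [40,0,0,0,0,0,0],
])

```text
time_s: 2.82
tcp_pos: [0.4937, -0.3295, 0.0633]
ee_rot: [[0.361, -0.933, 0.0], [-0.933, -0.361, -0.0], [0.0, -0.0, -1.0]]
wrist_force: [-0.4, 0.9, 0.5]
gripper_width: 0.515
gripper_force: 30.0
```

```bash
python3 -c "
from h import *
st()"
```

```text
t2.82 tcp [ 493.7  -329.54   63.31] yaw -158.85 z [ 3.e-04 -2.e-04 -1.e+00] F [-0.42  0.86  0.51] M [0.14  0.124 0.028] g 0.515 30.0 j [-18.1  29.4 -16.4   0.  -44.2  39.3]
```

Emit:
drive_tool([
  [40,0,0,10,0,0,0],
  [40,0,0,35,0,0,0],
  [40,0,0,40,0,0,0],
  [40,0,0,35,0,0,0],
  [40,4,20,10,0,0,0],
])

```text
time_s: 3.23
tcp_pos: [0.4998, -0.3128, 0.2]
ee_rot: [[0.359, -0.933, 0.01], [-0.933, -0.359, -0.006], [0.009, -0.007, -1.0]]
wrist_force: [1.4, -0.6, 0.0]
gripper_width: 0.518
gripper_force: 30.0
```

Emit:
drive_tool([
  [40,8,37,0,0,0,-0.0302],
  [40,8,38,0,0,0,-0.0302],
  [40,8,38,0,0,0,-0.0302],
  [40,8,38,0,0,0,-0.0302],
  [40,8,38,0,0,0,-0.0302],
])

```text
time_s: 3.65
tcp_pos: [0.537, -0.1188, 0.1934]
ee_rot: [[0.214, -0.977, -0.0], [-0.977, -0.214, 0.0], [-0.0, 0.0, -1.0]]
wrist_force: [0.2, -0.3, -2.2]
gripper_width: 0.514
gripper_force: 30.0
```

Emit:
drive_tool([
  [40,8,38,0,0,0,-0.0302],
  [40,8,38,0,0,0,-0.0302],
  [40,8,38,0,0,0,-0.0302],
  [40,8,38,0,0,0,-0.0302],
  [40,8,38,0,0,0,-0.0302],
])

```text
time_s: 4.07
tcp_pos: [0.5771, 0.0713, 0.1933]
ee_rot: [[0.066, -0.998, -0.001], [-0.998, -0.066, 0.0], [-0.0, 0.001, -1.0]]
wrist_force: [1.5, -0.7, -1.4]
gripper_width: 0.517
gripper_force: 30.0
```

Emit:
drive_tool([
  [40,8,36,0,0,0,0],
  [40,2,36,0,0,0,0],
  [40,0,0,0,0,0,0],
  [40,0,0,0,0,0,0],
])

```text
time_s: 4.4
tcp_pos: [0.587, 0.1434, 0.1927]
ee_rot: [[0.07, -0.998, -0.001], [-0.998, -0.07, -0.0], [0.0, 0.001, -1.0]]
wrist_force: [-0.9, -0.7, -2.1]
gripper_width: 0.514
gripper_force: 30.0
```

Run:
```python
from h import *
s=st()
a=np.radians(3.85);C=np.array([.5675,.1467,0]);R=np.array([[np.cos(a),-np.sin(a),0],[np.sin(a),np.cos(a),0],[0,0,1]])
def rail(W,n):
    Q=(W-C)@R*1000
    m=(Q[...,1]>-42)&(Q[...,1]<22)&(abs(Q[...,0])<30)&(Q[...,2]>5)&(Q[...,2]<60)
    P=Q[m]; hi=P[P[:,2]>33]; print(n,len(P),len(hi),'top z',np.median(hi[:,2]).round(2),'x',np.percentile(hi[:,0],[1,5,50,95,99]).round(1),'y',np.percentile(hi[:,1],[1,99]).round(1))
    print(np.histogram(P[:,2],bins=range(5,60,3)))
    for y in (-35,-15,5,18):
        h=hi[abs(hi[:,1]-y)<6]
        if len(h):print(y,h[:,0].min().round(1),h[:,0].max().round(1))
d=np.load('shots.npz');rail(d['top'],'top')
d=capture('wrist');W=wcloud(d,s);rail(W,'wrist')
z=W[...,2];m=(W[...,0]>.4)&(W[...,0]<.75)&(W[...,1]>-.05)&(W[...,1]<.35)&(z>.046)&(z<.054)
P=W[m];print(len(P),cv2.minAreaRect((P[:,:2]*1000).astype(np.float32)))
save('w2',d['frame'],1.4)
```

```text
t4.40 tcp [587.   143.38 192.68] yaw -175.98 z [-1.3e-03 -3.0e-04 -1.0e+00] F [-0.93 -0.73 -2.09] M [-0.07  0.19  0.01] g 0.514 30.0 j [ 29.1  22.2  -6.6  -0.  -61.3 -25. ]
top 486 151 top z 42.35 x [-14.1 -13.4   4.3  20.   20.6] y [-41.7  20.8]
(array([ 4, 62, 80, 38,  6,  1,  7, 53, 70, 25,  6, 32, 62, 35,  4,  1,  0,
        0]), array([ 5,  8, 11, 14, 17, 20, 23, 26, 29, 32, 35, 38, 41, 44, 47, 50, 53,
       56, 59]))
-35 -13.2 20.8
-15 -13.9 19.8
5 -14.3 18.8
18 -13.8 20.3
wrist 3353 967 top z 42.58 x [-12.5 -11.8  13.9  21.3  21.3] y [-41.4  11.5]
(array([   0,   66, 1173,    6,    0,    0,    0,   92, 1042,   20,   16,
         23,  885,   30,    0,    0,    0,    0]), array([ 5,  8, 11, 14, 17, 20, 23, 26, 29, 32, 35, 38, 41, 44, 47, 50, 53,
       56, 59]))
-35 -12.8 21.3
-15 -12.4 21.3
5 -12.0 21.3
18 -5.6 21.3
10302 ((570.7598266601562, 116.22230529785156), (203.2404327392578, 217.38479614257812), 3.8460230827331543)
```

View pics/w2.png

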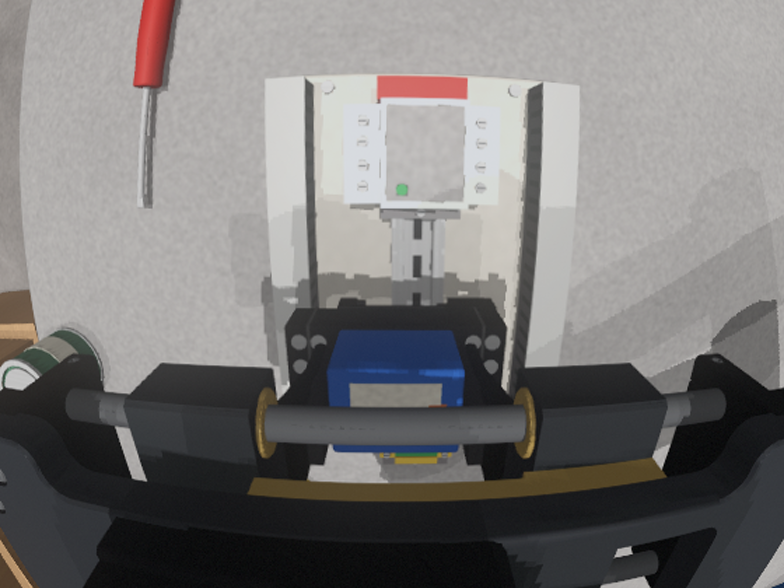

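Emit:
drive_tool([
  [40,0,-2,0,-0.0067,0.0998,0],
  [40,0,-2,0,-0.0067,0.0998,0],
  [40,-1,-1.5,0,-0.0067,0.0998,0],
  [40,-0.7,0,0,-0.0067,0.0998,-0.002],
  [40,0,0,0,0,0,0],
])

```text
time_s: 4.87
tcp_pos: [0.5873, 0.1344, 0.1901]
ee_rot: [[0.061, -0.917, -0.394], [-0.998, -0.056, -0.025], [0.001, 0.395, -0.919]]
wrist_force: [1.3, -0.2, -3.1]
gripper_width: 0.515
gripper_force: 30.0
```

Emit:
drive_tool([
  [40,0,0,-30,0,0,0],
  [40,0,0,-25,0,0,0],
  [40,0,0,-18,0,0,0],
  [40,0,0,0,0,0,0],
  [40,0,0,0,0,0,0],
])

```text
time_s: 5.28
tcp_pos: [0.5853, 0.1348, 0.1201]
ee_rot: [[0.064, -0.919, -0.389], [-0.998, -0.059, -0.026], [0.001, 0.39, -0.921]]
wrist_force: [-0.9, -0.3, -0.5]
gripper_width: 0.508
gripper_force: 30.0
```

```bash
cat >> h.py <<'E'
a_=np.radians(3.85);C=np.array([567.5,146.7,0]);RP=np.array([[np.cos(a_),-np.sin(a_),0],[np.sin(a_),np.cos(a_),0],[0,0,1]])
def pl():
    s=st();p=RP.T@(np.array(s['tcp_pos'])*1000-C);z=RP.T@np.array(s['ee_rot'])[:,2]
    th=np.arctan2(-z[0],-z[2]);v=RP.T@np.array(s['wrist_force'])
    O=p-49.0*np.array([np.sin(th),0,np.cos(th)])
    print('plate tcp',p.round(2),'theta %.4f roll %.4f'%(th,z[1]),'O',O.round(2),'F',v.round(2))
E
python3 -c "
from h import *
pl()"
```

```text
t5.28 tcp [585.28 134.79 120.08] yaw -176.35 z [-0.3892 -0.0262 -0.9208] F [-0.86 -0.34 -0.49] M [ 0.074 -1.004 -0.026] g 0.508 30.0 j [ 24.4  36.8   7.1  -7.9 -82.  -18.1]
plate tcp [ 16.94 -13.08 120.08] theta 0.4007 roll 0.0000 O [ -2.17 -13.08  74.96] F [-0.88 -0.28 -0.49]
```

Emit:
drive_tool([
  [40,0,0,-5,0,0,0],
  [40,0,0,-4,0,0,0],
  [40,0,0,0,0,0,0],
  [40,0,0,0,0,0,0],
])

```text
time_s: 5.62
tcp_pos: [0.586, 0.136, 0.1117]
ee_rot: [[0.065, -0.92, -0.388], [-0.998, -0.06, -0.025], [-0.0, 0.388, -0.921]]
wrist_force: [-0.1, 0.8, -3.3]
gripper_width: 0.518
gripper_force: 30.0
```

Emit:
drive_tool([
  [40,0,0,-0.5,0,0,0],
  [40,0,0,-0.5,0,0,0],
  [40,0,0,0,0,0,0],
])

```text
time_s: 5.87
tcp_pos: [0.5859, 0.136, 0.1102]
ee_rot: [[0.065, -0.919, -0.388], [-0.998, -0.06, -0.025], [-0.0, 0.389, -0.921]]
wrist_force: [0.1, -0.1, -1.7]
gripper_width: 0.514
gripper_force: 30.0
```

Emit:
drive_tool([
  [40,0,0,-0.5,0,0,0],
  [40,0,0,-0.5,0,0,0],
  [40,0,0,0,0,0,0],
])

```text
time_s: 6.12
tcp_pos: [0.5858, 0.1359, 0.1089]
ee_rot: [[0.065, -0.919, -0.389], [-0.998, -0.06, -0.025], [0.0, 0.39, -0.921]]
wrist_force: [0.7, 0.3, -2.1]
gripper_width: 0.514
gripper_force: 30.0
```

Emit:
drive_tool([
  [40,0,0,-0.5,0,0,0],
  [40,0,0,0,0,0,0],
])

```text
time_s: 6.28
tcp_pos: [0.5858, 0.1359, 0.1084]
ee_rot: [[0.065, -0.919, -0.389], [-0.998, -0.06, -0.025], [0.0, 0.39, -0.921]]
wrist_force: [-0.6, 0.9, -1.7]
gripper_width: 0.514
gripper_force: 30.0
```

Emit:
drive_tool([
  [40,0,0,-0.5,0,0,0],
  [40,0,0,0,0,0,0],
])

```text
time_s: 6.45
tcp_pos: [0.5859, 0.1359, 0.1082]
ee_rot: [[0.065, -0.919, -0.389], [-0.998, -0.06, -0.025], [0.0, 0.389, -0.921]]
wrist_force: [-0.3, 0.1, -1.3]
gripper_width: 0.519
gripper_force: 30.0
```

Emit:
drive_tool([
  [40,0,0,-0.5,0,0,0],
  [40,0,0,0,0,0,0],
])

```text
time_s: 6.62
tcp_pos: [0.5859, 0.1359, 0.1081]
ee_rot: [[0.065, -0.919, -0.389], [-0.998, -0.06, -0.026], [0.0, 0.389, -0.921]]
wrist_force: [-1.0, -0.2, 0.6]
gripper_width: 0.516
gripper_force: 30.0
```

Emit:
drive_tool([
  [40,0,0,-0.5,0,0,0],
  [40,0,0,0,0,0,0],
  [40,0,0,0,0,0,0],
])

```text
time_s: 6.87
tcp_pos: [0.5859, 0.1359, 0.1079]
ee_rot: [[0.065, -0.919, -0.388], [-0.998, -0.06, -0.026], [0.0, 0.389, -0.921]]
wrist_force: [-1.4, -0.1, 5.3]
gripper_width: 0.516
gripper_force: 30.0
```

```bash
python3 -c "
from h import *
pl()"
```

```text
t6.87 tcp [585.88 135.91 107.94] yaw -176.26 z [-0.3884 -0.0256 -0.9211] F [-1.41 -0.1   5.3 ] M [ 0.11   0.122 -0.041] g 0.516 30.0 j [ 24.4  37.5   6.6  -8.  -80.7 -17.9]
plate tcp [ 17.61 -12.   107.94] theta 0.3998 roll 0.0005 O [ -1.46 -12.    62.8 ] F [-1.42 -0.01  5.3 ]
```

Emit:
drive_tool([
  [40,0,0,4,0,0,0],
  [40,10,0.6,1,0,0,0],
  [40,8,0.6,0,0,0,0],
  [40,0,0,0,0,0,0],
  [40,0,0,0,0,0,0],
])

```text
time_s: 7.28
tcp_pos: [0.6038, 0.1371, 0.111]
ee_rot: [[0.064, -0.919, -0.39], [-0.998, -0.059, -0.025], [0.0, 0.39, -0.921]]
wrist_force: [0.4, 0.3, -2.2]
gripper_width: 0.513
gripper_force: 30.0
```

Emit:
drive_tool([
  [40,0,0,-6,0,0,0],
  [40,0,0,-6,0,0,0],
  [40,0,0,-5.5,0,0,0],
  [40,0,0,0,0,0,0],
  [40,0,0,0,0,0,0],
])

```text
time_s: 7.7
tcp_pos: [0.6033, 0.137, 0.0938]
ee_rot: [[0.065, -0.918, -0.39], [-0.998, -0.06, -0.026], [0.001, 0.391, -0.92]]
wrist_force: [0.4, -0.7, -1.7]
gripper_width: 0.518
gripper_force: 30.0
```

Emit:
drive_tool([
  [40,0,0,0,0,0,0],
  [40,0,0,0,0,0,0],
  [40,0,0,0,0,0,0],
])

```text
time_s: 7.95
tcp_pos: [0.604, 0.1372, 0.0949]
ee_rot: [[0.065, -0.919, -0.388], [-0.998, -0.06, -0.025], [-0.0, 0.389, -0.921]]
wrist_force: [-0.3, 0.0, -1.6]
gripper_width: 0.51
gripper_force: 30.0
```

```bash
python3 -c "
from h import *
pl()"
```

```text
t7.95 tcp [603.99 137.19  94.93] yaw -176.27 z [-0.388  -0.0252 -0.9213] F [-0.33  0.   -1.58] M [ 0.104 -0.971 -0.026] g 0.51 30.0 j [ 23.9  39.8   9.   -7.8 -80.9 -17.5]
plate tcp [ 35.77 -11.94  94.93] theta 0.3994 roll 0.0009 O [ 16.72 -11.94  49.78] F [-0.33  0.02 -1.58]
```

Emit:
drive_tool([
  [40,-3,-0.2,-0.3,0,0,0],
  [40,-2,-0.13,0,0,0,0],
  [40,-1,-0.07,0,0,0,0],
  [40,0,0,0,0,0,0],
  [40,0,0,0,0,0,0],
])

```text
time_s: 8.37
tcp_pos: [0.5978, 0.1368, 0.0944]
ee_rot: [[0.065, -0.919, -0.388], [-0.998, -0.06, -0.025], [0.0, 0.389, -0.921]]
wrist_force: [0.7, -0.6, -1.9]
gripper_width: 0.516
gripper_force: 30.0
```

Emit:
drive_tool([
  [40,-0.5,-0.03,0,0,0,0],
  [40,-0.5,-0.03,0,0,0,0],
  [40,0,0,0,0,0,0],
])

```text
time_s: 8.62
tcp_pos: [0.5968, 0.1367, 0.0943]
ee_rot: [[0.065, -0.919, -0.389], [-0.998, -0.06, -0.025], [0.0, 0.39, -0.921]]
wrist_force: [0.3, -0.1, -1.6]
gripper_width: 0.511
gripper_force: 30.0
```

Emit:
drive_tool([
  [40,-0.5,-0.03,0,0,0,0],
  [40,-0.5,-0.03,0,0,0,0],
  [40,0,0,0,0,0,0],
])

```text
time_s: 8.87
tcp_pos: [0.5957, 0.1366, 0.0942]
ee_rot: [[0.065, -0.919, -0.389], [-0.998, -0.06, -0.025], [0.0, 0.39, -0.921]]
wrist_force: [-0.5, 0.3, -1.7]
gripper_width: 0.517
gripper_force: 30.0
```

```bash
python3 -c "
from h import *
pl()"
```

```text
t8.87 tcp [595.73 136.63  94.25] yaw -176.28 z [-0.3888 -0.0254 -0.921 ] F [-0.53  0.25 -1.73] M [ 0.086 -0.958  0.009] g 0.517 30.0 j [ 24.2  39.1   7.6  -7.9 -80.1 -17.6]
plate tcp [ 27.49 -11.94  94.25] theta 0.4002 roll 0.0007 O [  8.4  -11.94  49.12] F [-0.52  0.29 -1.73]
```

Emit:
drive_tool([
  [40,-0.5,-0.03,0.25,0,0,0],
  [40,-0.5,-0.03,0,0,0,0],
  [40,0,0,0,0,0,0],
])

```text
time_s: 9.12
tcp_pos: [0.5947, 0.1365, 0.0946]
ee_rot: [[0.065, -0.919, -0.389], [-0.998, -0.06, -0.025], [0.0, 0.39, -0.921]]
wrist_force: [0.6, 0.2, -2.5]
gripper_width: 0.516
gripper_force: 30.0
```

Emit:
drive_tool([
  [40,-0.5,-0.03,0.1,0,0,0],
  [40,-0.5,-0.03,0,0,0,0],
  [40,0,0,0,0,0,0],
])

```text
time_s: 9.37
tcp_pos: [0.5941, 0.1365, 0.0946]
ee_rot: [[0.065, -0.919, -0.388], [-0.998, -0.06, -0.025], [0.0, 0.389, -0.921]]
wrist_force: [0.9, 0.2, -2.0]
gripper_width: 0.515
gripper_force: 30.0
```

```bash
python3 -c "
from h import *
pl()"
```

```text
t9.37 tcp [594.14 136.52  94.64] yaw -176.28 z [-0.3877 -0.0253 -0.9214] F [ 0.92  0.23 -1.99] M [ 0.044 -1.329  0.115] g 0.515 30.0 j [ 24.2  39.    7.3  -7.9 -80.  -17.6]
plate tcp [ 25.89 -11.94  94.64] theta 0.3991 roll 0.0008 O [  6.85 -11.94  49.49] F [ 0.93  0.17 -1.99]
```

Emit:
drive_tool([
  [40,-0.5,-0.03,0,0,0,0],
  [40,0,0,0,0,0,0],
  [40,0,0,0,0,0,0],
])

```text
time_s: 9.62
tcp_pos: [0.594, 0.1365, 0.0946]
ee_rot: [[0.065, -0.92, -0.387], [-0.998, -0.06, -0.025], [-0.0, 0.388, -0.922]]
wrist_force: [1.9, 0.7, -2.9]
gripper_width: 0.514
gripper_force: 30.0
```

```bash
python3 -c "
from h import *
pl()"
```

```text
t9.62 tcp [593.98 136.55  94.64] yaw -176.27 z [-0.3871 -0.0251 -0.9217] F [ 1.86  0.71 -2.91] M [ 0.037 -1.761  0.081] g 0.514 30.0 j [ 24.2  38.9   7.2  -7.9 -79.9 -17.6]
plate tcp [ 25.74 -11.91  94.64] theta 0.3983 roll 0.0009 O [  6.73 -11.91  49.48] F [ 1.9   0.58 -2.91]
```

Emit:
drive_tool([
  [40,0,0,0.5,0,0,0],
  [40,0,0,0.5,0,0,0],
  [40,0,0,0,0,0,0],
])

```text
time_s: 9.87
tcp_pos: [0.594, 0.1366, 0.0952]
ee_rot: [[0.065, -0.92, -0.387], [-0.998, -0.06, -0.025], [-0.0, 0.388, -0.922]]
wrist_force: [3.6, 0.2, -6.2]
gripper_width: 0.511
gripper_force: 30.0
```

```bash
python3 -c "
from h import *
pl()"
```

```text
t9.87 tcp [593.95 136.58  95.2 ] yaw -176.28 z [-0.3872 -0.0249 -0.9217] F [ 3.63  0.17 -6.17] M [ 0.087 -2.561  0.058] g 0.511 30.0 j [ 24.2  38.9   7.2  -7.9 -80.  -17.6]
plate tcp [ 25.71 -11.87  95.2 ] theta 0.3984 roll 0.0012 O [  6.7  -11.87  50.04] F [ 3.63 -0.07 -6.17]
```

Emit:
drive_tool([
  [40,0.2,0,-0.8,0,0,0],
  [40,-1.36,-0.09,0.06,0.0017,-0.025,0],
  [40,-1.36,-0.09,0.05,0.0017,-0.025,0],
  [40,0,0,0,0,0,0],
  [40,0,0,0,0,0,0],
])

```text
time_s: 10.28
tcp_pos: [0.5911, 0.1364, 0.0954]
ee_rot: [[0.065, -0.938, -0.341], [-0.998, -0.061, -0.022], [-0.0, 0.342, -0.94]]
wrist_force: [3.2, 0.3, -2.2]
gripper_width: 0.514
gripper_force: 30.0
```

```bash
python3 -c "
from h import *
pl()"
```

```text
t10.28 tcp [591.07 136.4   95.43] yaw -176.25 z [-0.3415 -0.0221 -0.9396] F [ 3.17  0.34 -2.21] M [ 1.920e-01 -1.981e+00 -1.000e-03] g 0.514 30.0 j [ 24.7  37.2   4.5  -7.3 -76.2 -18.1]
plate tcp [ 22.82 -11.85  95.43] theta 0.3493 roll 0.0008 O [  6.06 -11.85  49.39] F [ 3.19  0.13 -2.21]
```

Emit:
drive_tool([
  [40,-1.36,-0.09,0,0.0017,-0.025,0],
  [40,-1.36,-0.09,-0.03,0.0017,-0.025,0],
  [40,-1.36,-0.09,-0.08,0.0017,-0.025,0],
  [40,-1.36,-0.09,-0.08,0.0017,-0.025,0],
  [40,0,0,0,0,0,0],
])

```text
time_s: 10.7
tcp_pos: [0.5853, 0.1359, 0.0952]
ee_rot: [[0.065, -0.967, -0.246], [-0.998, -0.063, -0.016], [-0.0, 0.246, -0.969]]
wrist_force: [3.5, 0.6, -3.5]
gripper_width: 0.513
gripper_force: 30.0
```

```bash
cat >> h.py <<'E'
def pv():
    pl(); s=sense();p=RP.T@(np.array(s['tcp_pos'])*1000-C);z=RP.T@np.array(s['ee_rot'])[:,2];th=np.arctan2(-z[0],-z[2]);c,q=np.cos(th),np.sin(th)
    print('pivot',round(p[0]-(-17.9*c+51.5*q),2),round(p[2]-(17.9*q+51.5*c),2))
E
python3 -c "
from h import *
pv()"
```

```text
t10.70 tcp [585.25 135.93  95.23] yaw -176.24 z [-0.2458 -0.0157 -0.9692] F [ 3.5   0.61 -3.48] M [ 0.062 -1.906  0.059] g 0.513 30.0 j [ 25.8  34.   -1.1  -5.7 -68.3 -19.3]
plate tcp [ 16.99 -11.94  95.23] theta 0.2488 roll 0.0008 O [  4.92 -11.94  47.74] F [ 3.53  0.37 -3.48]
pivot 21.66 40.91
```

Emit:
drive_tool([
  [40,0.2,0,-0.5,0,0,0],
  [40,-1.35,-0.09,-0.14,0.0017,-0.025,0],
  [40,-1.35,-0.09,-0.16,0.0017,-0.025,0],
  [40,0,0,0,0,0,0],
  [40,0,0,0,0,0,0],
])

```text
time_s: 11.12
tcp_pos: [0.5827, 0.1357, 0.0943]
ee_rot: [[0.065, -0.978, -0.2], [-0.998, -0.064, -0.013], [-0.0, 0.2, -0.98]]
wrist_force: [1.7, 0.2, 0.2]
gripper_width: 0.515
gripper_force: 30.0
```

```bash
python3 -c "
from h import *
pv()"
```

```text
t11.12 tcp [582.65 135.67  94.31] yaw -176.26 z [-0.1999 -0.013  -0.9797] F [1.71 0.25 0.2 ] M [ 0.132 -0.755  0.072] g 0.515 30.0 j [ 26.4  32.5  -3.8  -4.9 -64.4 -20.1]
plate tcp [ 14.38 -12.02  94.31] theta 0.2017 roll 0.0004 O [  4.56 -12.02  46.3 ] F [1.72 0.13 0.2 ]
pivot 21.6 40.26
```

Emit:
drive_tool([
  [40,-1.35,-0.09,-0.2,0.0017,-0.025,0],
  [40,-1.35,-0.09,-0.23,0.0017,-0.025,0],
  [40,0,0,0,0,0,0],
  [40,0,0,0,0,0,0],
])

```text
time_s: 11.45
tcp_pos: [0.58, 0.1354, 0.0938]
ee_rot: [[0.065, -0.986, -0.151], [-0.998, -0.064, -0.01], [-0.0, 0.151, -0.989]]
wrist_force: [1.3, 0.4, 3.0]
gripper_width: 0.513
gripper_force: 30.0
```

```bash
python3 -c "
from h import *
pv()"
```

```text
t11.45 tcp [579.97 135.44  93.84] yaw -176.26 z [-0.1507 -0.0097 -0.9885] F [1.26 0.42 3.03] M [ 0.016 -0.392  0.047] g 0.513 30.0 j [ 27.   31.   -6.7  -3.9 -60.3 -21. ]
plate tcp [ 11.68 -12.07  93.84] theta 0.1516 roll 0.0004 O [  4.28 -12.07  45.4 ] F [1.29 0.34 3.03]
pivot 21.6 40.23
```

Emit:
drive_tool([
  [40,-1.33,-0.09,-0.27,0.0017,-0.025,0],
  [40,-1.33,-0.09,-0.3,0.0017,-0.025,0],
  [40,0,0,0,0,0,0],
  [40,0,0,0,0,0,0],
])

```text
time_s: 11.78
tcp_pos: [0.5773, 0.1352, 0.0933]
ee_rot: [[0.065, -0.993, -0.101], [-0.998, -0.065, -0.006], [-0.0, 0.101, -0.995]]
wrist_force: [-0.6, -0.6, 3.8]
gripper_width: 0.512
gripper_force: 30.0
```

```bash
python3 -c "
from h import *
pv()"
```

```text
t11.78 tcp [577.32 135.21  93.26] yaw -176.26 z [-0.1011 -0.0064 -0.9949] F [-0.63 -0.62  3.77] M [-0.026 -0.011  0.052] g 0.512 30.0 j [ 27.6  29.6  -9.6  -2.8 -56.2 -22.2]
plate tcp [  9.03 -12.12  93.26] theta 0.1015 roll 0.0004 O [  4.06 -12.12  44.51] F [-0.67 -0.58  3.77]
pivot 21.62 40.21
```

Emit:
drive_tool([
  [40,-1.32,-0.09,-0.33,0.0017,-0.025,0],
  [40,-1.32,-0.09,-0.36,0.0017,-0.025,0],
  [40,0,0,0,0,0,0],
  [40,0,0,0,0,0,0],
])

```text
time_s: 12.12
tcp_pos: [0.5747, 0.1351, 0.0926]
ee_rot: [[0.065, -0.997, -0.051], [-0.998, -0.065, -0.003], [-0.0, 0.051, -0.999]]
wrist_force: [-1.0, -0.2, 4.7]
gripper_width: 0.512
gripper_force: 30.0
```

```bash
python3 -c "
from h import *
pv()"
```

```text
t12.12 tcp [574.7  135.07  92.56] yaw -176.26 z [-0.0512 -0.003  -0.9987] F [-1.05 -0.19  4.74] M [-0.041  0.268  0.047] g 0.512 30.0 j [ 28.3  28.2 -12.6  -1.6 -51.9 -23.6]
plate tcp [  6.4  -12.08  92.56] theta 0.0513 roll 0.0005 O [  3.89 -12.08  43.62] F [-1.06 -0.11  4.74]
pivot 21.64 40.21
```

Emit:
drive_tool([
  [40,-1.3,-0.09,-0.4,0.0017,-0.025,0],
  [40,0,0,0,0,0,0],
  [40,0,0,0,0,0,0],
])

```text
time_s: 12.37
tcp_pos: [0.5734, 0.135, 0.0922]
ee_rot: [[0.065, -0.998, -0.026], [-0.998, -0.065, -0.001], [-0.0, 0.026, -1.0]]
wrist_force: [-1.8, 0.4, 6.5]
gripper_width: 0.512
gripper_force: 30.0
```

```bash
python3 -c "
from h import *
pv()"
```

```text
t12.37 tcp [573.44 135.    92.16] yaw -176.26 z [-0.0261 -0.0013 -0.9997] F [-1.84  0.43  6.52] M [-0.078  0.46  -0.003] g 0.512 30.0 j [ 28.7  27.5 -14.1  -0.9 -49.7 -24.4]
plate tcp [  5.14 -12.07  92.16] theta 0.0261 roll 0.0005 O [  3.86 -12.07  43.17] F [-1.81  0.55  6.52]
pivot 21.69 40.21
```

Emit:
drive_tool([
  [40,-1.3,-0.09,-0.43,0.0017,-0.025,0],
  [40,0,0,0,0,0,0],
  [40,0,0,0,0,0,0],
])

```text
time_s: 12.62
tcp_pos: [0.5724, 0.135, 0.0918]
ee_rot: [[0.065, -0.998, -0.0], [-0.998, -0.065, 0.001], [-0.001, 0.0, -1.0]]
wrist_force: [-1.1, -0.5, 5.9]
gripper_width: 0.515
gripper_force: 30.0
```

```bash
python3 -c "
from h import *
pv()"
```

```text
t12.62 tcp [572.38 134.96  91.8 ] yaw -176.27 z [-4.e-04  6.e-04 -1.e+00] F [-1.12 -0.53  5.94] M [-0.106  0.395 -0.024] g 0.515 30.0 j [ 29.   26.9 -15.7  -0.1 -47.5 -25.2]
plate tcp [  4.08 -12.04  91.8 ] theta 0.0004 roll 0.0006 O [  4.06 -12.04  42.8 ] F [-1.16 -0.45  5.94]
pivot 21.96 40.3
```

Emit:
drive_tool([
  [40,-0.5,0,-0.5,0.001,-0.015,0],
  [40,0,0,0,0,0,0],
  [40,0,0,0,0,0,0],
])

```text
time_s: 12.87
tcp_pos: [0.5718, 0.135, 0.0919]
ee_rot: [[0.065, -0.998, 0.014], [-0.998, -0.065, 0.001], [-0.0, -0.014, -1.0]]
wrist_force: [-2.7, -0.4, 10.3]
gripper_width: 0.522
gripper_force: 30.0
```

Run:
```python
from h import *
pv(); s=sense(); d=capture('wrist')
save('w3',d['frame'][200:330,200:360],4)
```

```text
t12.87 tcp [571.84 134.95  91.92] yaw -176.25 z [ 0.0143  0.0012 -0.9999] F [-2.67 -0.37 10.29] M [-0.078  1.013 -0.004] g 0.522 30.0 j [ 29.2  26.5 -16.5   0.5 -46.2 -25.8]
plate tcp [  3.54 -12.01  91.92] theta -0.0143 roll 0.0003 O [  4.24 -12.01  42.93] F [-2.68 -0.2  10.29]
pivot 22.18 40.69
```

View pics/w3.png

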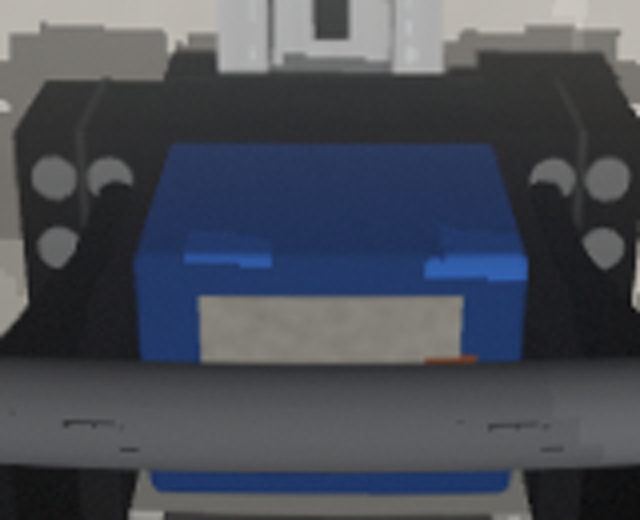

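Emit:
drive_tool([
  [40,0.4,0,0.5,-0.001,0.015,0],
  [40,0,0,0.6,0,0,0],
  [40,0,0,0,0,0,0],
  [40,0,0,0,0,0,0],
])

```text
time_s: 13.25
tcp_pos: [0.5724, 0.135, 0.0918]
ee_rot: [[0.065, -0.998, 0.001], [-0.998, -0.065, 0.001], [-0.001, -0.001, -1.0]]
wrist_force: [0.2, -0.1, 3.1]
gripper_width: 0.514
gripper_force: 30.0
```

```bash
python3 -c "
from h import *
pv()"
```

```text
t13.25 tcp [572.4  135.02  91.81] yaw -176.27 z [ 5.e-04  9.e-04 -1.e+00] F [ 0.25 -0.11  3.07] M [-0.06  -0.011  0.073] g 0.514 30.0 j [ 29.   26.8 -15.7  -0.  -47.4 -25.3]
plate tcp [  4.11 -11.98  91.81] theta -0.0006 roll 0.0009 O [  4.13 -11.98  42.81] F [ 0.24 -0.12  3.07]
pivot 22.04 40.32
```

Emit:
drive_tool([
  [40,0,0,0.6,0,0,0],
  [40,0,0,0.6,0,0,0],
  [40,0,0,0,0,0,0],
])

```text
time_s: 13.5
tcp_pos: [0.5721, 0.1351, 0.0923]
ee_rot: [[0.065, -0.998, 0.0], [-0.998, -0.065, 0.001], [-0.001, -0.0, -1.0]]
wrist_force: [2.3, 0.1, -2.3]
gripper_width: 0.516
gripper_force: 30.0
```

```bash
python3 -c "
from h import *
pv()"
```

```text
t13.50 tcp [572.08 135.06  92.32] yaw -176.28 z [ 3.0e-04  1.1e-03 -1.0e+00] F [ 2.26  0.08 -2.3 ] M [ 0.009 -0.716  0.038] g 0.516 30.0 j [ 29.   26.8 -15.7  -0.1 -47.5 -25.3]
plate tcp [  3.79 -11.92  92.32] theta -0.0004 roll 0.0011 O [  3.81 -11.92  43.32] F [ 2.26 -0.07 -2.3 ]
pivot 21.71 40.83
```

Lift a little more, to confirm that the clip holds.

Emit:
drive_tool([
  [40,0,0,0.6,0,0,0],
  [40,0,0,0.4,0,0,0],
  [40,0,0,0,0,0,0],
])

```text
time_s: 13.75
tcp_pos: [0.572, 0.135, 0.093]
ee_rot: [[0.065, -0.998, 0.0], [-0.998, -0.065, 0.001], [-0.001, -0.0, -1.0]]
wrist_force: [5.1, 0.3, -9.4]
gripper_width: 0.515
gripper_force: 30.0
```

```bash
python3 -c "
from h import *
pv()"
```

```text
t13.75 tcp [572.04 135.04  92.99] yaw -176.29 z [ 2.0e-04  1.2e-03 -1.0e+00] F [ 5.13  0.32 -9.44] M [ 0.134 -1.516 -0.03 ] g 0.515 30.0 j [ 29.   26.7 -15.7  -0.1 -47.5 -25.3]
plate tcp [  3.74 -11.94  92.99] theta -0.0003 roll 0.0012 O [  3.76 -11.94  43.99] F [ 5.14 -0.02 -9.44]
pivot 21.66 41.5
```

Emit:
drive_tool([
  [40,0.3,0,-0.9,0,0,0],
  [40,0,0,-0.7,0,0,0],
  [40,-0.1,1.5,0,0,0,0],
  [40,-0.17,2.5,0,0,0,0],
  [40,0,0,0,0,0,0],
])

```text
time_s: 14.17
tcp_pos: [0.5718, 0.1391, 0.0928]
ee_rot: [[0.065, -0.998, 0.0], [-0.998, -0.065, 0.001], [-0.001, -0.0, -1.0]]
wrist_force: [0.9, -1.1, -1.9]
gripper_width: 0.513
gripper_force: 30.0
```

```bash
python3 -c "
from h import *
pv()"
```

```text
t14.17 tcp [571.84 139.11  92.79] yaw -176.25 z [ 1.e-04  7.e-04 -1.e+00] F [ 0.86 -1.13 -1.95] M [-0.153 -0.274  0.006] g 0.513 30.0 j [ 29.4  26.8 -15.6  -0.  -47.6 -25.6]
plate tcp [ 3.82 -7.86 92.79] theta -0.0002 roll 0.0007 O [ 3.83 -7.86 43.79] F [ 0.78 -1.18 -1.95]
pivot 21.73 41.29
```

Emit:
drive_tool([
  [40,-0.2,3,0,0,0,0],
  [40,-0.2,3,0,0,0,0],
  [40,-0.2,3,0,0,0,0],
  [40,-0.2,3,0,0,0,0],
  [40,-0.07,1,0,0,0,0],
])

```text
time_s: 14.58
tcp_pos: [0.571, 0.1526, 0.0926]
ee_rot: [[0.066, -0.998, 0.0], [-0.998, -0.066, 0.001], [-0.001, -0.0, -1.0]]
wrist_force: [-0.4, -0.6, -1.8]
gripper_width: 0.516
gripper_force: 30.0
```

```bash
python3 -c "
from h import *
pv()"
```

```text
t14.58 tcp [571.   152.64  92.56] yaw -176.24 z [ 2.0e-04  1.1e-03 -1.0e+00] F [-0.36 -0.55 -1.8 ] M [0.026 0.104 0.018] g 0.516 30.0 j [ 30.6  27.  -15.2  -0.1 -47.7 -26.8]
plate tcp [ 3.89  5.7  92.56] theta -0.0003 roll 0.0011 O [ 3.9   5.7  43.56] F [-0.4  -0.53 -1.8 ]
pivot 21.8 41.06
```

Emit:
drive_tool([
  [40,-0.1,1.5,-0.2,0,0,0],
  [40,-0.1,1.5,-0.2,0,0,0],
  [40,-0.03,0.5,0,0,0,0],
  [40,0,0,0,0,0,0],
  [40,0,0,0,0,0,0],
])

```text
time_s: 15.0
tcp_pos: [0.571, 0.1555, 0.0921]
ee_rot: [[0.065, -0.998, 0.001], [-0.998, -0.065, 0.001], [-0.001, -0.001, -1.0]]
wrist_force: [-0.7, -0.1, -2.3]
gripper_width: 0.517
gripper_force: 30.0
```

Emit:
drive_tool([
  [40,-0.03,0.5,0,0,0,0],
  [40,-0.03,0.5,0,0,0,0],
  [40,0,0,0,0,0,0],
])

```text
time_s: 15.25
tcp_pos: [0.571, 0.1565, 0.0922]
ee_rot: [[0.065, -0.998, 0.001], [-0.998, -0.065, 0.001], [-0.001, -0.001, -1.0]]
wrist_force: [0.5, -0.1, -1.8]
gripper_width: 0.516
gripper_force: 30.0
```

Emit:
drive_tool([
  [40,-0.03,0.5,0,0,0,0],
  [40,-0.03,0.5,0,0,0,0],
  [40,0,0,0,0,0,0],
])

```text
time_s: 15.5
tcp_pos: [0.571, 0.1576, 0.0922]
ee_rot: [[0.065, -0.998, 0.001], [-0.998, -0.065, 0.001], [-0.001, -0.001, -1.0]]
wrist_force: [-0.6, 0.3, -1.3]
gripper_width: 0.515
gripper_force: 30.0
```

```bash
python3 -c "
from h import *
pv()"
```

```text
t15.50 tcp [570.98 157.6   92.2 ] yaw -176.26 z [ 8.0e-04  1.1e-03 -1.0e+00] F [-0.63  0.3  -1.29] M [0.06  0.053 0.014] g 0.515 30.0 j [ 31.1  27.2 -15.1  -0.  -47.7 -27.3]
plate tcp [ 4.21 10.64 92.2 ] theta -0.0009 roll 0.0010 O [ 4.25 10.64 43.2 ] F [-0.61  0.34 -1.29]
pivot 22.15 40.71
```

Emit:
drive_tool([
  [40,-0.03,0.5,0,0,0,0],
  [40,0,0,0,0,0,0],
])

```text
time_s: 15.67
tcp_pos: [0.571, 0.1581, 0.0922]
ee_rot: [[0.065, -0.998, 0.001], [-0.998, -0.065, 0.001], [-0.001, -0.001, -1.0]]
wrist_force: [0.2, 0.5, -1.6]
gripper_width: 0.517
gripper_force: 30.0
```

Emit:
drive_tool([
  [40,-0.03,0.5,0,0,0,0],
  [40,0,0,0,0,0,0],
])

```text
time_s: 15.83
tcp_pos: [0.5709, 0.1584, 0.0922]
ee_rot: [[0.065, -0.998, 0.001], [-0.998, -0.065, 0.001], [-0.001, -0.001, -1.0]]
wrist_force: [-0.3, -0.1, -1.9]
gripper_width: 0.519
gripper_force: 30.0
```

Emit:
drive_tool([
  [40,-0.03,0.5,0,0,0,0],
  [40,0,0,0,0,0,0],
])

```text
time_s: 16.0
tcp_pos: [0.5709, 0.1585, 0.0922]
ee_rot: [[0.065, -0.998, 0.0], [-0.998, -0.065, 0.0], [-0.0, -0.0, -1.0]]
wrist_force: [0.5, -2.9, -1.6]
gripper_width: 0.515
gripper_force: 30.0
```

Emit:
drive_tool([
  [40,-0.03,0.4,0,0,0,0],
  [40,0,0,0,0,0,0],
])

```text
time_s: 16.17
tcp_pos: [0.5709, 0.1586, 0.0922]
ee_rot: [[0.065, -0.998, 0.0], [-0.998, -0.065, -0.0], [0.0, -0.0, -1.0]]
wrist_force: [2.1, -4.5, -1.7]
gripper_width: 0.515
gripper_force: 30.0
```

Emit:
drive_tool([
  [40,0,-0.2,-0.4,0,0,0],
  [40,0,0,0,0,0,0],
  [60,0,0,0,0,0,0],
  [80,0,0,0,0,0,0],
  [100,0,0,0,0,0,0],
])

```text
time_s: 16.58
tcp_pos: [0.5712, 0.1601, 0.0922]
ee_rot: [[0.065, -0.998, 0.002], [-0.998, -0.065, 0.003], [-0.002, -0.002, -1.0]]
wrist_force: [0.0, -0.1, -0.2]
gripper_width: 0.659
gripper_force: 0.0
```

Emit:
drive_tool([
  [100,0,0,0,0,0,0],
  [100,0,0,0,0,0,0],
  [100,0,0,0,0,0,0],
  [100,0,0,0,0,0,0],
  [100,0,0,0,0,0,0],
])

```text
time_s: 17.0
tcp_pos: [0.5708, 0.1593, 0.0918]
ee_rot: [[0.065, -0.998, 0.001], [-0.998, -0.065, 0.001], [-0.001, -0.001, -1.0]]
wrist_force: [0.2, -0.7, 0.0]
gripper_width: 0.979
gripper_force: 0.0
```

Emit:
drive_tool([
  [100,0,0,10,0,0,0],
  [100,0,0,30,0,0,0],
  [100,0,0,35,0,0,0],
  [100,0,0,35,0,0,0],
  [100,0,40,0,0,0,0],
])

```text
time_s: 17.42
tcp_pos: [0.5745, 0.1966, 0.2116]
ee_rot: [[0.061, -0.998, 0.014], [-0.998, -0.061, 0.006], [-0.005, -0.015, -1.0]]
wrist_force: [1.3, 0.1, 1.5]
gripper_width: 0.998
gripper_force: 0.0
```

Emit:
drive_tool([
  [100,0,40,0,0,0,0],
  [100,0,20,0,0,0,0],
  [100,0,0,0,0,0,0],
  [100,0,0,0,0,0,0],
])

```text
time_s: 17.75
tcp_pos: [0.5706, 0.2602, 0.2022]
ee_rot: [[0.067, -0.998, 0.001], [-0.998, -0.067, 0.001], [-0.001, -0.001, -1.0]]
wrist_force: [-0.3, -0.7, 0.2]
gripper_width: 1.0
gripper_force: 0.0
```

Run:
```python
from h import *
s=st(); d=capture('wrist'); W=wcloud(d,s)
Q=(W*1000-C)@RP
f=d['frame'].astype(int);b=(f[...,2]>f[...,0]+40)
m=b&(abs(Q[...,0])<40)&(Q[...,1]>-20)&(Q[...,1]<31)&(Q[...,2]>60)
P=Q[m&(Q[...,2]>98)];print('block top',len(P),np.percentile(P,[2,50,98],axis=0).round(1))
m=(abs(Q[...,0])<21)&(Q[...,1]>-8)&(Q[...,1]<26)&(Q[...,2]>98)&(Q[...,2]<110)
P=Q[m];A=np.c_[P[:,:2],np.ones(len(P))];print('plane',np.linalg.lstsq(A,P[:,2],rcond=None)[0].round(4))
save('w4',d['frame'],1.4)
```

```text
t17.75 tcp [570.58 260.19 202.2 ] yaw -176.16 z [ 9.0e-04  1.1e-03 -1.0e+00] F [-0.28 -0.7   0.17] M [-0.021  0.135 -0.016] g 1.0 0.0 j [ 39.3  23.8  -2.6  -0.  -63.5 -35.4]
block top 1377 [[-17.4  -3.8 103.2]
 [  5.9  14.  104.7]
 [ 26.3  29.1 106.2]]
plane [5.900000e-03 8.000000e-03 1.048946e+02]
```

View pics/w4.png

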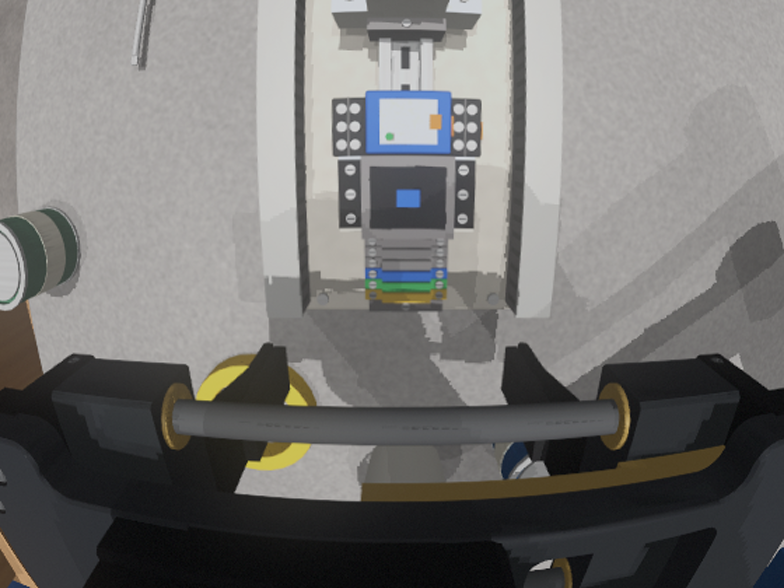

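```bash
python3 -c "
from h import *
print(finish_job())"
```

```text
the job is handed in; nothing more can be done
None
```

I hooked the blue relay on the rail, snapped it in, slid it up against the contactor and released it, then handed the job in at about 18 s of the 72 s. The last picture showed it level and seated. The clip held when I pulled up on it, and the forces I read stayed under about 13 N.

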